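Size a support rod on the bench hole gauge

TASK

Find the size of the steel rod that waits in the single stand: put it through the gauge's widest hole first, then step down hole by hole until one refuses it, giving that hole a light, steady push of about half a second to be sure, never a hard one. Then leave the rod standing upright in the smallest hole it did pass, its foot lowered gently all the way to the gauge's floor, and leave the two rods in the rack, the bottle and the beaker alone.

Things in the scene. Friction and masses are not known exactly. Their poses are not given: they have to be found in the camera images.
- gauge: fixed rigid gauge: steel plate 70 (x) by 200 (y) by 18 mm held level over a floor plate 80 by 210 mm. Origin: centre of its underside, on the bench; z up, y along the row of 4 holes, 45 mm apart in order of size. Plate top 60 mm, underside 42 mm, floor 10 mm above the bench. Rod and gauge must never press on one another with more than 25 N (a rod dropped to the floor can).
- hole0 (a point): centre of the mouth, level with the plate's top, of the widest hole, 21 mm in diameter (gauge y = +67.5 mm), through the plate only. A rod fits a hole that is 1 mm wider than it; it has passed when its foot is out 4 mm or more below the plate's underside, and rests on the floor 50 mm below the mouth.
- hole1 (a point): the same for the second hole, 18 mm in diameter (gauge y = +22.5 mm). To test that a hole refuses the rod, push with 4 N or more for at least 0.3 s, rod upright and centred within 4 mm of the hole.
- hole2 (a point): the same for the third hole, 15 mm in diameter (gauge y = -22.5 mm)
- hole3 (a point): the same for the smallest hole, 12 mm in diameter (gauge y = -67.5 mm)
- stand: the single stand that holds the rod to be sized: fixed white open cup, 38 mm outside, 26 mm bore, rim 25 mm high, inner floor 10 mm above the bench, on a black disc of 68 mm. Origin: centre of its underside. The rod stands in it loosely, within about 2 mm of its centre.
- rack: the two-place rack: two such white cups 64 mm apart along its y on one fixed black plate 55 by 125 mm; it holds the two rods that are to be left where they are. Origin: centre of its underside.
- rod_a: one of three plain round steel rods, 130 mm long, 0.13 to 0.36 kg, of 14, 17 and 20 mm diameter; which name has which is not said, and which one waits in the stand changes. Origin: centre of the foot (1 mm chamfer); z runs up along the rod. It stands upright on its foot and is taken near its top, from above.
- rod_b: one of three plain round steel rods, 130 mm long, 0.13 to 0.36 kg, of 14, 17 and 20 mm diameter; which name has which is not said, and which one waits in the stand changes. Origin: centre of the foot (1 mm chamfer); z runs up along the rod. It stands upright on its foot and is taken near its top, from above.
- rod_c: one of three plain round steel rods, 130 mm long, 0.13 to 0.36 kg, of 14, 17 and 20 mm diameter; which name has which is not said, and which one waits in the stand changes. Origin: centre of the foot (1 mm chamfer); z runs up along the rod. It stands upright on its foot and is taken near its top, from above.
- bottle: bystander: amber glass bottle, 64 mm across, 130 mm high; origin at the centre of its underside
- beaker: bystander: open glass beaker, 66 mm across, 85 mm high; origin at the centre of its underside
There are look-alikes about, which are no part of the job. What is shaped like the stand but red or yellow is not meant.

How it is judged (in metres and radians):
On the way, in this order (a step that is already met when the one before it is completed fails the run):
1. the rod from the stand is put through the widest hole (((horizontal distance between rod_a and hole0 below 0.005 m and height (world z) of rod_a below 0.038 m) or (horizontal distance between rod_b and hole0 below 0.005 m and height (world z) of rod_b below 0.038 m) or (horizontal distance between rod_c and hole0 below 0.005 m and height (world z) of rod_c below 0.038 m))), for 0.1 s.
2. it then steps to the second hole: passes it or, if it is the 20 mm rod, is brought over it (((horizontal distance between rod_a and hole1 below 0.005 m and height (world z) of rod_a below 0.038 m) or (horizontal distance between rod_b and hole1 below 0.005 m and height (world z) of rod_b below 0.038 m) or (horizontal distance between rod_c and hole1 below 0.01 m and height (world z) of rod_c between 0.0605 and 0.08 m))).
3. the hole next below the rod's own size refuses it under a light steady push (4 N or more, for 0.3 s, centred within 4 mm, upright) (((horizontal distance between rod_c and hole1 below 0.004 m and height (world z) of rod_c between 0.055 and 0.064 m and angle between rod_c's own z axis and vertical below 0.12 rad and contact force between rod_c and gauge above 4 N) or (horizontal distance between rod_a and hole2 below 0.004 m and height (world z) of rod_a between 0.055 and 0.064 m and angle between rod_a's own z axis and vertical below 0.12 rad and contact force between rod_a and gauge above 4 N) or (horizontal distance between rod_b and hole3 below 0.004 m and height (world z) of rod_b between 0.055 and 0.064 m and angle between rod_b's own z axis and vertical below 0.12 rad and contact force between rod_b and gauge above 4 N))), for 0.3 s.
At the end, for the whole second after the job is handed in: The rod from the stand stands released, at rest, in the smallest hole it passes: foot on the gauge floor (within 2.5 mm), within 4 mm of the hole axis, tilt below 0.12 rad. No rod is within 50 mm of the stand; the other two moved under 15 mm and are upright (((horizontal distance between rod_c and hole0 below 0.004 m and height (world z) of rod_c between 0.007 and 0.0125 m and angle between each of rod_c, rod_a, rod_b's own z axis and vertical below 0.12 rad and linear speed of rod_c below 0.01 m/s and distance of each of rod_a, rod_b from where it was at the start of the episode below 0.015 m) or (horizontal distance between rod_a and hole1 below 0.004 m and height (world z) of rod_a between 0.007 and 0.0125 m and angle between each of rod_a, rod_b, rod_c's own z axis and vertical below 0.12 rad and linear speed of rod_a below 0.01 m/s and distance of each of rod_b, rod_c from where it was at the start of the episode below 0.015 m) or (horizontal distance between rod_b and hole2 below 0.004 m and height (world z) of rod_b between 0.007 and 0.0125 m and angle between each of rod_b, rod_a, rod_c's own z axis and vertical below 0.12 rad and linear speed of rod_b below 0.01 m/s and distance of each of rod_a, rod_c from where it was at the start of the episode below 0.015 m)) and horizontal distance between each of rod_a, rod_b, rod_c and stand above 0.05 m); the robot touches nothing.
It fails at once if a rod and the gauge press on one another with more than 25 N (contact force between any of rod_a, rod_b, rod_c and gauge above 25 N).
It fails at once if a rod is let fall in the gauge instead of being lowered (faster than 0.45 m/s with its foot below the hole's mouth) ((height (world z) of rod_a below 0.055 m and horizontal distance between rod_a and gauge below 0.09 m and linear speed of rod_a above 0.45 m/s) or (height (world z) of rod_b below 0.055 m and horizontal distance between rod_b and gauge below 0.09 m and linear speed of rod_b above 0.45 m/s) or (height (world z) of rod_c below 0.055 m and horizontal distance between rod_c and gauge below 0.09 m and linear speed of rod_c above 0.45 m/s)).
It fails at once if the bottle or the beaker is moved by more than 20 mm (distance of any of bottle, beaker from where it was at the start of the episode above 0.02 m).
It also fails if it takes over 72 s, if anything falls off the work surface, if the arm or the gripper's body presses on something with over 40 N, if the wrist force passes 120 N, or if a joint passes its speed limit or range.

ROBOT

A 6-joint arm with a two-finger parallel gripper is mounted at the origin on the work surface. World frame = base frame: x ahead of the robot, y to its left, z up, the work surface at z = 0. Lengths are in m, angles in degrees, forces in N, time in s.
With the tool pointing down it reaches from about 0.35 to 0.725 m from the base axis. Payload 6 kg.
Tool frame: the origin (TCP) lies between the finger pads; the fingertips stand 11 mm ahead of it and the grasp point (between the pads) lies 8 mm behind it; z points along the fingers, x is the direction in which the jaws open and shut, and the axes are right-handed (so a half turn about z gives the same grasp; the last joint's range is limited). The gripper opens to 85 mm and grips with 20 to 120 N. Pads are 22 mm wide; open, the fingers measure 114 mm over their backs; the gripper's body (76 mm by 85 mm) begins 54 mm behind the grasp point. The pads swing forward as they close: fully open they stand 13 mm farther back than shut.
Start: joints at [86.901, 2.303, 4.859, 0, -92.561, -19.12], TCP at [0.227, 0.555, 0.207] pointing down, gripper open.
Joint ranges: [-146.85, 146.85], [-73.84, 115.35], [-62.03, 85.46], [-188.31, 113.3], [-161.28, -10.13], [-171.36, 171.36]. Speed limits (degrees/s): [147.25, 147.25, 172.46, 180, 180, 180].

INTERFACE

Orientations are given as [roll, pitch, yaw] about the fixed x, y, z axes, in that order (R = Rz(yaw) Ry(pitch) Rx(roll)).
In Python, from station import ctrl gives the robot as it stands.
- The arm moves only by the tool arm_command, never from a script. Its argument "steps" is a list of rows, each a list of 5 numbers: the shift along the tool's x, y, z in mm, then the turn about the tool's z in degrees, then the finger opening in mm, from 0 to 85.4. A call has 1 to 10 rows; each row is the pose to reach, as a shift and turn from the pose measured when the call began, along the tool's axes at that moment; what a row does not reach only later rows make up. A row lasts 1/8 s, in which the tool goes at most 62.5 mm and 10.7 degrees, less where a joint would pass 70% of its speed; a pose out of reach is approached as far as the arm can. A call with a gripper value outside its range is refused whole. The fingers move at their own pace and stop on an object; "newtons" is the grip in N (left out, the last holds). Time passes only in rows, so rows that repeat a pose let the fingers close. It gives the time, the measured TCP pose, the force and the opening at its end, in the units of the state.
- ctrl.state(): the state, without advancing time (a new reading comes with each control period).
- ctrl.grab_frame(name): name is "side" or "top" or "wrist"; returns (picture, depth): 384x512x3 uint8, red, green, blue; 384x512 float32, m along the optical axis (not along the pixel's ray), 0 where there is no reading.
- ctrl.get_calibration(name): a dict with "intrinsics" (3x3 intrinsics, pixels), "R" (3x3) and "t" (3): a world point X has camera coordinates R X + t; the wrist camera has in their place "hand_eye" (4x4, takes a point from camera to tool coordinates, whose origin is the TCP and whose axes are the tool frame's). Camera axes: x right, y down, z forward; pixel columns grow to the right and rows downward; lengths in m; the calibration is good to about 2 mm. A picture is of the moment at which its call begins: read the wrist's pose just before it. get_calibration takes no time and is no camera call.
- ctrl.sign_off(): hands the job in, once; it reports no verdict.
The state is a dict: "clock": time; "joints": joint angles; "joint_vel": joint speeds; "joint_efforts": joint torques, N m; "ee_pos": TCP position; "eef_rot": TCP orientation; "ft_force": force on the tool from outside, world axes, zero at the start; "wrist_torque": the same for the moment, N m; "width": finger opening in m.
Only numpy, scipy, OpenCV 4.12 (cv2) and the standard library are available. Lean on these libraries where they do the work, as an engineer would, in place of code of your own. Each camera call takes 0.05 s, during which the arm holds its last target.

## Working session

There is one attempt and no reset: what is moved stays moved. The work goes in short steps, Python scripts to look and compute and a tool call to move; the robot and the scene stay as the last step left them, time stands still between calls to the robot, and variables do not carry over. Pictures are saved under pics/ and viewed, and the job is handed in when it is done.

Besides the shell and the picture viewer there is one more tool, called after "Call:" by a JSON object that holds its "fn" and its "kwargs". arm_command: Moves the arm, as the interface text tells. Its arguments: {"type":"object","properties":{"steps":{"type":"array","items":{"type":"array","items":{"type":"number"}}},"newtons":{"type":"number"}},"required":["steps"]}

```bash
ls; mkdir -p pics
cat > h.py <<'E'
import numpy as np, cv2
from station import ctrl
from scipy.spatial.transform import Rotation as Ro
def snap(name,fn):
    s=ctrl.state(); im,d=ctrl.grab_frame(name)
    cv2.imwrite(f'pics/{fn}.png',im[:,:,::-1]); np.savez(f'pics/{fn}.npz',im=im,d=d,p=s['ee_pos'],r=s['eef_rot'])
    return im,d
def toW(name,fn):
    z=np.load(f'pics/{fn}.npz'); c=ctrl.get_calibration(name); K=np.array(c['intrinsics']); 
    if name=='wrist':
        H=np.array(c['hand_eye']); T=np.eye(4); T[:3,:3]=Ro.from_euler('xyz',z['r'],degrees=DEG).as_matrix(); T[:3,3]=z['p']
        M=T@H
    else:
        M=np.eye(4); R=np.array(c['R']); M[:3,:3]=R.T; M[:3,3]=-R.T@np.array(c['t'])
    return z['im'],z['d'],K,M
DEG=True
def ray(K,M,u,v,zh):
    "intersect pixel ray with plane z=zh"
    r=M[:3,:3]@(np.linalg.inv(K)@[u,v,1]); o=M[:3,3]; return o+r*(zh-o[2])/r[2]
def cloud(d,K,M):
    v,u=np.mgrid[:d.shape[0],:d.shape[1]]
    P=np.stack([(u-K[0,2])/K[0,0]*d,(v-K[1,2])/K[1,1]*d,d],-1)
    return P@M[:3,:3].T+M[:3,3]
E
python3 - <<'E'
from h import *
print(ctrl.state())
snap('top','top0');snap('side','side0')
for n in ('top','side','wrist'): print(ctrl.get_calibration(n))
E
```

```text
pics
{'clock': 0.0, 'joints': array([ 8.69003297e+01,  2.33838583e+00,  4.79660725e+00, -2.67947825e-02,
       -9.25600212e+01, -1.91192126e+01]), 'joint_vel': array([ 0.09827955, -0.01445739, -0.04251467,  0.09453383, -0.0604939 ,
        0.04455039]), 'joint_efforts': array([ 1.47548126e-04, -3.68216908e+01,  3.47392130e+01,  6.93198904e+00,
       -5.64161805e-03, -6.36810626e-06]), 'ee_pos': array([0.22667472, 0.55510889, 0.20602585]), 'eef_rot': array([-1.79991951e+02, -1.04952305e-01, -1.12217717e+02]), 'ft_force': array([ 0.04001786, -0.13574168,  1.26310222]), 'wrist_torque': array([-0.02717358, -0.02840702,  0.06983118]), 'width': 0.085222404485208}
{'intrinsics': array([[364.61535602,   0.        , 250.0327336 ],
       [  0.        , 364.61535602, 192.89543473],
       [  0.        ,   0.        ,   1.        ]]), 'R': array([[ 0.01121606, -0.99940906, -0.0324919 ],
       [-0.99529036, -0.00802908, -0.0966056 ],
       [ 0.09628763,  0.03342241, -0.99479226]]), 't': array([-0.00258447,  0.6124473 ,  1.01695474])}
{'intrinsics': array([[436.12896292,   0.        , 257.91829662],
       [  0.        , 436.12896292, 190.50998362],
       [  0.        ,   0.        ,   1.        ]]), 'R': array([[-0.99482042, -0.10071666,  0.01372887],
       [-0.08378538,  0.73601408, -0.67176133],
       [ 0.05755292, -0.66943217, -0.74064042]]), 't': array([0.58492829, 0.10490672, 1.11112637])}
{'intrinsics': array([[309.13232244,   0.        , 258.27298864],
       [  0.        , 309.13232244, 188.67414379],
       [  0.        ,   0.        ,   1.        ]]), 'hand_eye': array([[ 9.99999443e-01,  2.96154687e-04,  1.01267266e-03,
         6.25997797e-05],
       [-5.52915945e-04,  9.64545378e-01,  2.63916480e-01,
        -6.62231060e-02],
       [-8.98608628e-04, -2.63916893e-01,  9.64545005e-01,
        -1.67962301e-01],
       [ 0.00000000e+00,  0.00000000e+00,  0.00000000e+00,
         1.00000000e+00]])}
```

View pics/top0.png

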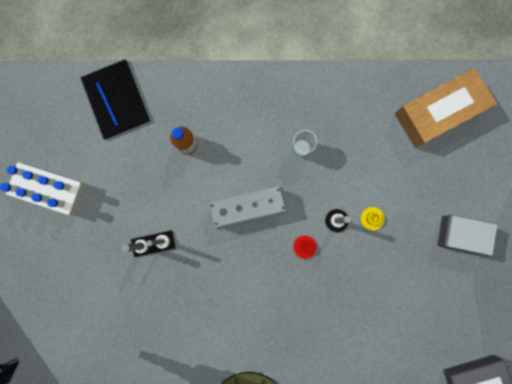

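View pics/side0.png

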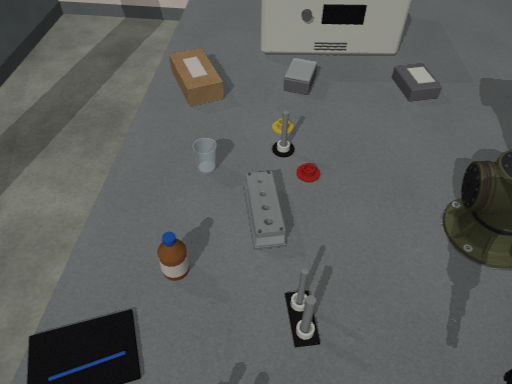

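Run:
```python
from h import *
z=np.load('pics/top0.npz');im=z['im'][:,:,::-1]
cv2.imwrite('pics/t1.png',cv2.resize(im[175:260,200:390],None,fx=4.2,fy=4.2,interpolation=cv2.INTER_CUBIC))
z=np.load('pics/side0.npz');im=z['im'][:,:,::-1]
cv2.imwrite('pics/s1.png',cv2.resize(im[95:260,230:340],None,fx=3.6,fy=3.6,interpolation=cv2.INTER_CUBIC))
i,d,K,M=toW('top','top0')
for u,v,h in [(336,220,.0),(224,211,.06),(239,209,.06),(253,206.5,.06),(267,204,.06),(181,134,.13),(306,133,.085),(305,247,.025),(373,218,.025),(142,246,.025),(163,242,.025)]:
    print(u,v,ray(K,M,u,v,h).round(3), cloud(d,K,M)[int(v),int(u)].round(3))
```

```text
336 220 [ 0.538 -0.247  0.   ] [ 0.537 -0.24   0.036]
224 211 [0.558 0.074 0.06 ] [0.561 0.079 0.013]
239 209 [0.564 0.032 0.06 ] [0.567 0.036 0.01 ]
253 206.5 [ 0.572 -0.006  0.06 ] [ 0.573 -0.006  0.058]
267 204 [ 0.579 -0.045  0.06 ] [ 0.579 -0.045  0.059]
181 134 [0.758 0.185 0.13 ] [0.758 0.185 0.13 ]
306 133 [ 0.774 -0.151  0.085] [ 0.779 -0.153  0.065]
305 247 [ 0.46  -0.154  0.025] [ 0.46  -0.155  0.01 ]
373 218 [ 0.544 -0.346  0.025] [ 0.545 -0.351  0.007]
142 246 [0.457 0.312 0.025] [0.458 0.306 0.042]
163 242 [0.469 0.252 0.025] [0.47  0.25  0.031]
```

View pics/t1.png

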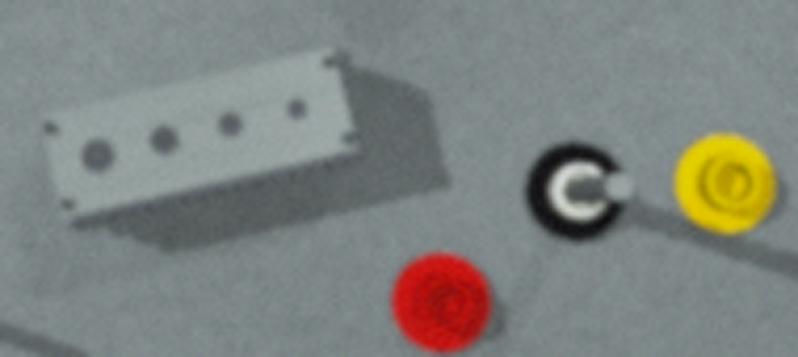

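View pics/s1.png

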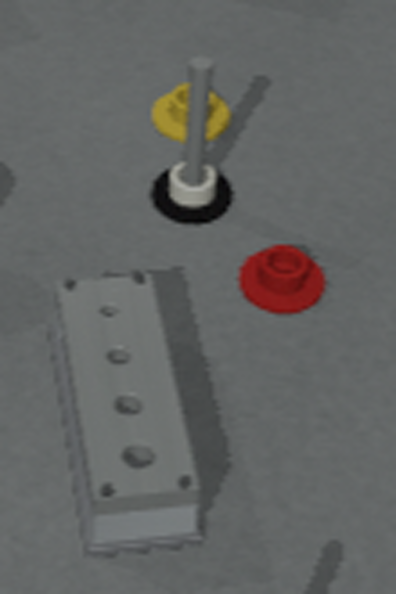

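Run:
```python
from h import *
i,d,K,M=toW('top','top0')
H=[]
for u,v in [(97,155),(164,139),(230,124),(297,108)]:
    p=ray(K,M,(u+.5)/4.2-.5+200,(v+.5)/4.2-.5+175,.06);H.append(p);print(p.round(4))
H=np.array(H); w=np.array([1.5,.5,-.5,-1.5])*.045
c=H.mean(0);dr=(w[:,None]*(H-c)).sum(0)/(w**2).sum();print('center',c,'dir',dr,np.degrees(np.arctan2(dr[1],dr[0])),np.linalg.norm(dr))
print('rodtop',ray(K,M,(620+.5)/4.2-.5+200,(187+.5)/4.2-.5+175,.14),'disc',ray(K,M,(576+.5)/4.2-.5+200,(191+.5)/4.2-.5+175,.008))
# side
i,d,K,M=toW('side','side0')
for u,v,h in [(138,456,.06),(127,405,.06),(118,356,.06),(108,310,.06),(201,64,.14),(191,172,.025)]:
    print(ray(K,M,(u+.5)/3.6-.5+230,(v+.5)/3.6-.5+95,h).round(4))
def tool(dx,yaw):
    y=np.radians(yaw);return np.array([[np.cos(y),np.sin(y),0],[np.sin(y),-np.cos(y),0],[0,0,-1]])@dx
s=ctrl.state()
print(tool((np.array([c[0],c[1],.27])-s['ee_pos'])*1000,s['eef_rot'][2]))
```

```text
[0.5569 0.0777 0.06  ]
[0.5679 0.0334 0.06  ]
[ 0.5782 -0.0101  0.06  ]
[ 0.5892 -0.0543  0.06  ]
center [0.5730469  0.01167105 0.06      ] dir [-0.23859282  0.97684411  0.        ] 103.72567991764913 1.0055600191513823
rodtop [ 0.53712336 -0.24683128  0.14      ] disc [ 0.5376772  -0.24731321  0.008     ]
[0.5568 0.0761 0.06  ]
[0.5681 0.0327 0.06  ]
[ 0.5785 -0.0115  0.06  ]
[ 0.5899 -0.0552  0.06  ]
[ 0.5384 -0.2462  0.14  ]
[ 0.54   -0.2519  0.025 ]
[ 372.1827802  -526.14773334  -63.81702633]
```

Call:
{"fn": "arm_command", "kwargs": {"steps": [[60, -80, -40, -6, 85], [130, -160, -40, -16, 85], [180, -240, -40, -26, 85], [230, -320, -40, -36, 85], [280, -400, -40, -36, 85], [330, -470, -40, -36, 85], [372, -526, -40, -36, 85], [372, -526, -40, -36, 85], [372, -526, -40, -36, 85], [372, -526, -40, -36, 85]]}}

```text
clock: 1.35
ee_pos: [0.5595, 0.0319, 0.2463]
eef_rot: [179.9, -0.1, -76.2]
ft_force: [0.5, 1.8, 1.6]
width: 0.0851
```

Run:
```python
from h import *
snap('wrist','w1')
z=np.load('pics/w1.npz');print(z['p'],z['r'])
```

```text
[0.55945135 0.03193856 0.24631184] [ 1.79941706e+02 -6.37907552e-02 -7.62101913e+01]
```

View pics/w1.png

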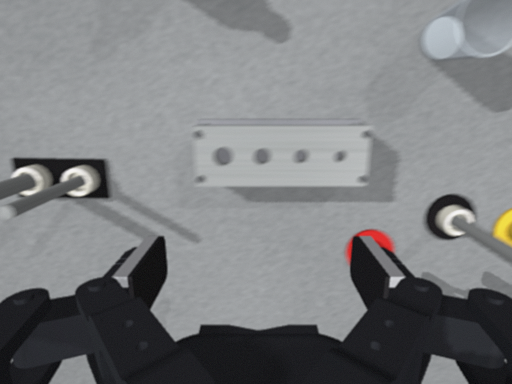

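Run:
```python
from h import *
im,d,K,M=toW('wrist','w1')
cv2.imwrite('pics/w1c.png',cv2.resize(im[115:195,185:380,::-1],None,fx=4,fy=4,interpolation=cv2.INTER_CUBIC))
H=[]
g=cv2.cvtColor(im,cv2.COLOR_RGB2GRAY)
for u,v in [(223,156),(262,156),(301.5,156),(340.5,156)]:
    p=ray(K,M,u,v,.06);H.append(p);print(p.round(4),cloud(d,K,M)[150,int(u)+18])
H=np.array(H); w=np.array([1.5,.5,-.5,-1.5])*.045
c=H.mean(0);dr=(w[:,None]*(H-c)).sum(0)/(w**2).sum();print('center',c,'dir',dr,np.degrees(np.arctan2(dr[1],dr[0])),np.linalg.norm(dr))
print('stand',ray(K,M,455,221,.025))
```

```text
[0.5576 0.0732 0.06  ] [0.56965145 0.05455272 0.06179325]
[0.5684 0.0295 0.06  ] [0.5801637  0.0111537  0.06075425]
[ 0.5793 -0.0148  0.06  ] [ 0.59093955 -0.03203759  0.06182196]
[ 0.59   -0.0586  0.06  ] [ 0.6015197  -0.07573072  0.06075356]
center [0.57383958 0.00731605 0.06      ] dir [-0.24014326  0.97711104  0.        ] 103.80783992216502 1.0061882423246942
stand [ 0.53935858 -0.24594244  0.025     ]
```

View pics/w1c.png

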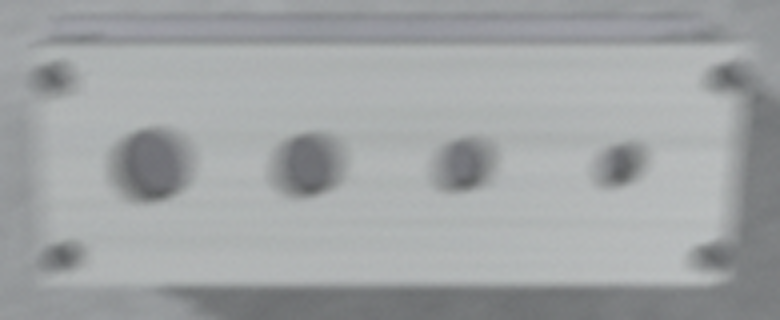

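Run:
```python
from h import *
ctrl.grab_frame('top');snap('wrist','w2')
im,d,K,M=toW('wrist','w2')
z=np.load('pics/w2.npz');print(z['p'],z['r'],ctrl.state()['clock'])
cv2.imwrite('pics/w2c.png',cv2.resize(im[115:195,170:365,::-1],None,fx=4,fy=4,interpolation=cv2.INTER_CUBIC))
```

```text
[0.56008938 0.02901965 0.2448487 ] [ 1.79769151e+02 -1.43391813e-01 -7.65882090e+01] 1.5
```

View pics/w2c.png

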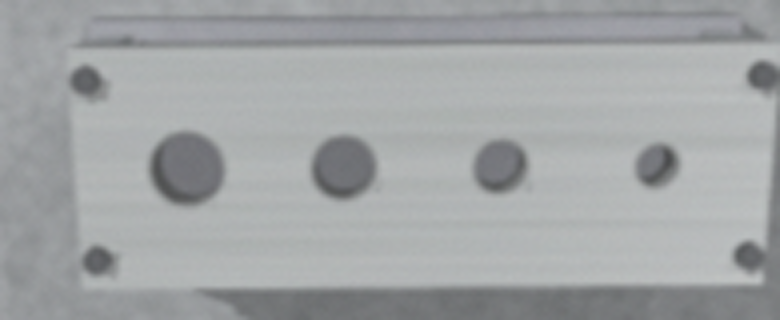

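View pics/w2.png

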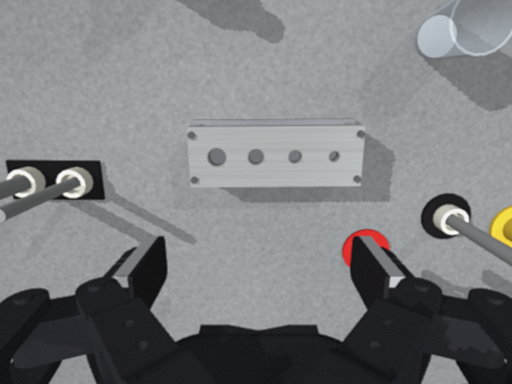

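```bash
cat >> h.py <<'E'
def tools(dx,yaw):
    y=np.radians(yaw);return np.array([[np.cos(y),np.sin(y),0],[np.sin(y),-np.cos(y),0],[0,0,-1]])@dx
E
python3 - <<'E'
from h import *
im,d,K,M=toW('wrist','w2')
H=[]
for u,v in [(188,168),(344,166),(499.5,165),(657,164.5)]:
    p=ray(K,M,(u+.5)/4-.5+170,(v+.5)/4-.5+115,.06);H.append(p);print(p.round(4))
H=np.array(H); w=np.array([1.5,.5,-.5,-1.5])*.045
c=H.mean(0);dr=(w[:,None]*(H-c)).sum(0)/(w**2).sum();print('center',c,'dir',dr,np.degrees(np.arctan2(dr[1],dr[0])),np.linalg.norm(dr))
cv2.imwrite('pics/w2d.png',cv2.resize(im[170:290,400:512,::-1],None,fx=5,fy=5,interpolation=cv2.INTER_CUBIC))
print('stand',ray(K,M,451.5,219.5,.025))
s=ctrl.state();print(s['ee_pos'],s['eef_rot'])
print(tools((np.array([.5380,-.2467,.18])-s['ee_pos'])*1000,s['eef_rot'][2]))
E
```

```text
[0.556  0.0768 0.06  ]
[0.5669 0.0333 0.06  ]
[ 0.5776 -0.0101  0.06  ]
[ 0.5882 -0.0542  0.06  ]
center [0.57217116 0.01144726 0.06      ] dir [-0.23890036  0.9696084   0.        ] 103.8413267944368 0.9986059455975087
stand [ 0.53869085 -0.24310735  0.025     ]
[0.55930747 0.03117904 0.24508474] [ 1.79795674e+02 -9.59412575e-02 -7.64981884e+01]
[265.22438403  85.59669867  65.08474335]
```

View pics/w2d.png

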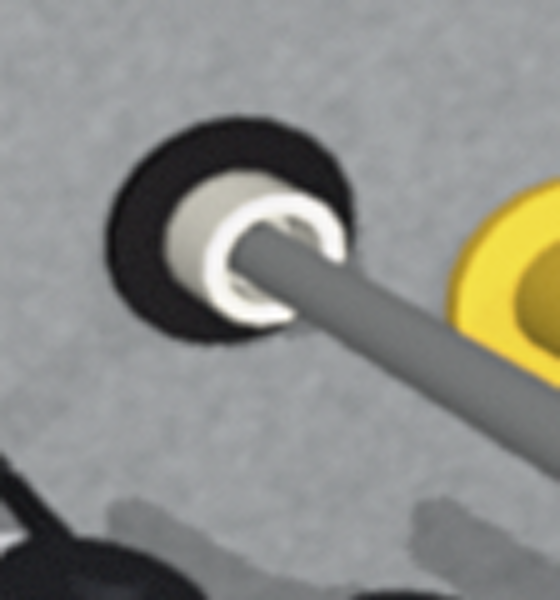

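Call:
{"fn": "arm_command", "kwargs": {"steps": [[45, 15, 10, 0, 85], [90, 30, 20, 0, 85], [135, 45, 30, 0, 85], [180, 60, 40, 0, 85], [225, 73, 50, 0, 85], [265, 85.5, 55, 0, 85], [265, 85.5, 55, 0, 85], [265, 85.5, 55, 0, 85]], "newtons": 40}}

```text
clock: 2.5
ee_pos: [0.538, -0.2457, 0.1908]
eef_rot: [179.8, -0.1, -76.5]
ft_force: [0.7, 0.1, -0.4]
width: 0.0848
```

Run:
```python
from h import *
snap('wrist','w3')
snap('top','top3')
snap('side','side3')
s=ctrl.state();print(s['ee_pos'],s['eef_rot'],s['ft_force'])
z=np.load('pics/top3.npz')['im'][:,:,::-1];z2=np.load('pics/side3.npz')['im'][:,:,::-1]
cv2.imwrite('pics/ts3.png',np.hstack([cv2.resize(z[170:270,280:400],None,fx=3.3,fy=3.3,interpolation=2),cv2.resize(z2[60:160,225:345],None,fx=3.3,fy=3.3,interpolation=2)]))
```

```text
[ 0.53825681 -0.24535619  0.1912246 ] [ 1.79835310e+02 -1.01663015e-01 -7.63977712e+01] [0.31147594 0.21726539 0.76747408]
```

View pics/w3.png

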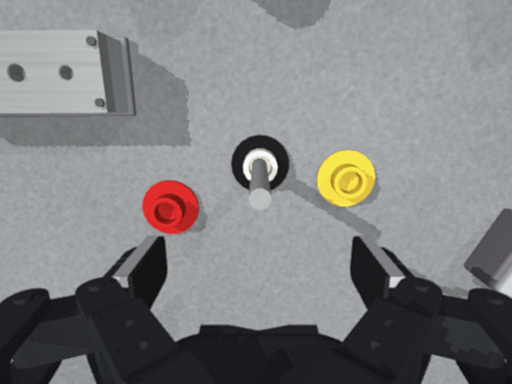

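View pics/ts3.png

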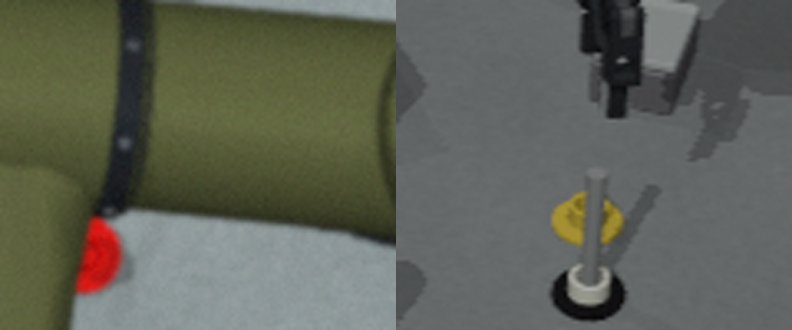

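Run:
```python
from h import *
im,d,K,M=toW('wrist','w3')
cv2.imwrite('pics/w3c.png',cv2.resize(im[130:215,210:310,::-1],None,fx=6,fy=6,interpolation=cv2.INTER_CUBIC))
P=cloud(d,K,M);print(P[195:204:2,260],P[199,252:270:2])
print(ray(K,M,260,199,.14))
```

```text
[[ 0.53966417 -0.24661104  0.14039116]
 [ 0.53839916 -0.24691266  0.14117344]
 [ 0.53679105 -0.24730608  0.1408077 ]
 [ 0.53538552 -0.24764524  0.14112834]
 [ 0.53361504 -0.24808148  0.14030233]] [[ 0.5354755  -0.24155527  0.14102227]
 [ 0.53568393 -0.24301576  0.14057876]
 [ 0.53651978 -0.24434353  0.14217636]
 [ 0.53646046 -0.24586762  0.14085663]
 [ 0.53679105 -0.24730608  0.1408077 ]
 [ 0.53701059 -0.24877751  0.14039043]
 [ 0.53766349 -0.25011889  0.14141159]
 [ 0.53798125 -0.25155889  0.14132178]
 [ 0.53820121 -0.25303557  0.14090188]]
[ 0.53654589 -0.24737157  0.14      ]
```

View pics/w3c.png

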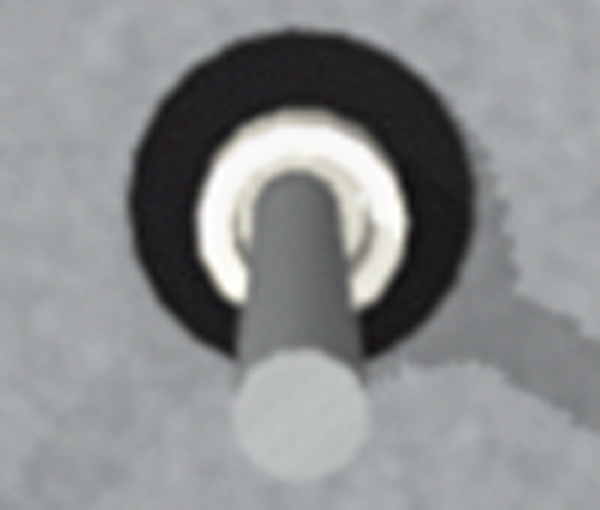

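Call:
{"fn": "arm_command", "kwargs": {"steps": [[1.3, 2, 20, 0, 85], [1.3, 2, 45, 0, 85], [1.3, 2, 65, 0, 85], [1.3, 2, 77, 0, 85], [1.3, 2, 77, 0, 85], [1.3, 2, 77, 0, 85]]}}

```text
clock: 3.4
ee_pos: [0.5369, -0.2475, 0.1153]
eef_rot: [179.9, -0.2, -76.4]
ft_force: [0.2, 0.4, 0.5]
width: 0.0849
```

Call:
{"fn": "arm_command", "kwargs": {"steps": [[0, 0, 0, 0, 40], [0, 0, 0, 0, 25], [0, 0, 0, 0, 8], [0, 0, 0, 0, 8], [0, 0, 0, 0, 8], [0, 0, 0, 0, 8], [0, 0, 0, 0, 8], [0, 0, 0, 0, 8]], "newtons": 50}}

```text
clock: 4.4
ee_pos: [0.5373, -0.2477, 0.1162]
eef_rot: [180.0, -0.2, -76.4]
ft_force: [-0.0, -0.0, 5.0]
width: 0.0081
```

Run:
```python
from h import *
snap('wrist','w4')
snap('side','side4')
s=ctrl.state();print(s['ee_pos'],s['eef_rot'],s['ft_force'],s['width'])
z=np.load('pics/wrist4.npz' if 0 else 'pics/w4.npz')['im'][:,:,::-1];z2=np.load('pics/side4.npz')['im'][:,:,::-1]
cv2.imwrite('pics/ts4.png',np.hstack([cv2.resize(z[130:330,150:370],None,fx=1.8,fy=1.8,interpolation=2),cv2.resize(z2[60:160,225:345],None,fx=3.3,fy=3.6,interpolation=2)]))
```

```text
[ 0.53731211 -0.24767462  0.11621682] [179.97107109  -0.21101748 -76.38639127] [-0.52089805  0.09596662  5.5265391 ] 0.00827981406094111
```

View pics/ts4.png

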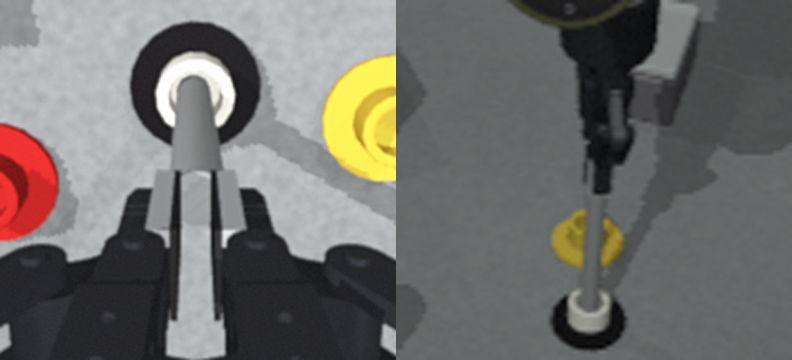

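Call:
{"fn": "arm_command", "kwargs": {"steps": [[0, 0, 0, 0, 0], [0, 0, -1, 0, 0], [0, 0, -1, 0, 0], [0, 0, -1, 0, 0]], "newtons": 60}}

```text
clock: 5.0
ee_pos: [0.5371, -0.2476, 0.1166]
eef_rot: [179.9, -0.2, -76.4]
ft_force: [0.3, 0.1, 0.2]
width: 0.0002
```

Run:
```python
from h import *
snap('wrist','w5')
s=ctrl.state();print(s['ee_pos'],s['eef_rot'],s['ft_force'],s['width'])
z=np.load('pics/w5.npz')['im'][:,:,::-1]
cv2.imwrite('pics/w5c.png',cv2.resize(z[130:270,200:320],None,fx=4,fy=4,interpolation=2))
```

```text
[ 0.53709764 -0.24759423  0.1167419 ] [179.92889441  -0.18546366 -76.3875495 ] [ 0.05955347 -0.10542878 -0.369695  ] 0.00030781226887384357
```

View pics/w5c.png

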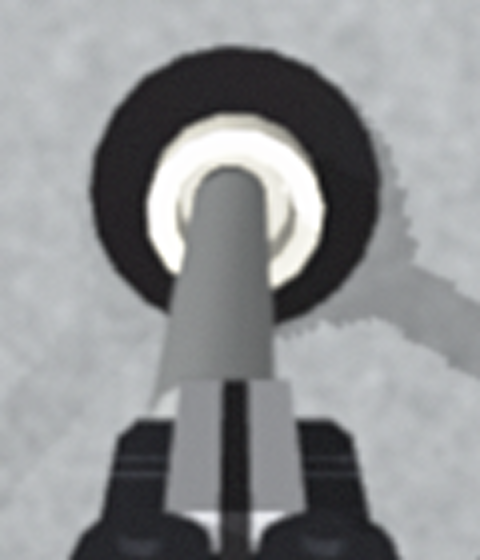

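Run:
```python
from h import *
snap('side','side5'); snap('top','top5')
z=np.load('pics/top5.npz')['im'][:,:,::-1];z2=np.load('pics/side5.npz')['im'][:,:,::-1]
cv2.imwrite('pics/ts5.png',np.hstack([cv2.resize(z[170:270,280:400],None,fx=3,fy=5,interpolation=2),cv2.resize(z2[60:160,245:325],None,fx=5,fy=5,interpolation=2)]))
im,d,K,M=toW('wrist','w5'); P=cloud(d,K,M)
for v in range(170,270,6): print(v,P[v,[235,250,256,262,272]].round(3).tolist())
```

```text
170 [[0.54, -0.225, 0.008], [0.547, -0.238, 0.025], [0.545, -0.244, 0.011], [0.546, -0.249, 0.011], [0.551, -0.256, 0.026]]
176 [[0.534, -0.227, 0.006], [0.541, -0.239, 0.025], [0.545, -0.244, 0.034], [0.545, -0.249, 0.03], [0.546, -0.258, 0.024]]
182 [[0.529, -0.228, 0.007], [0.542, -0.24, 0.047], [0.545, -0.244, 0.055], [0.545, -0.249, 0.05], [0.538, -0.261, 0.012]]
188 [[0.523, -0.229, 0.007], [0.543, -0.24, 0.067], [0.545, -0.244, 0.074], [0.545, -0.249, 0.068], [0.535, -0.261, 0.023]]
194 [[0.517, -0.23, 0.007], [0.543, -0.24, 0.085], [0.545, -0.244, 0.087], [0.545, -0.248, 0.083], [0.531, -0.262, 0.026]]
200 [[0.511, -0.232, 0.006], [0.543, -0.241, 0.098], [0.545, -0.244, 0.1], [0.545, -0.248, 0.097], [0.52, -0.265, 0.008]]
206 [[0.504, -0.233, 0.001], [0.544, -0.241, 0.112], [0.545, -0.244, 0.111], [0.545, -0.248, 0.11], [0.514, -0.267, 0.007]]
212 [[0.498, -0.234, 0.001], [0.544, -0.241, 0.123], [0.545, -0.244, 0.123], [0.545, -0.248, 0.12], [0.506, -0.269, 0.001]]
218 [[0.492, -0.236, 0.002], [0.544, -0.241, 0.132], [0.545, -0.244, 0.132], [0.545, -0.248, 0.13], [0.5, -0.271
[... 295 characters left out ...]
0.241, 0.16], [0.547, -0.244, 0.159], [0.548, -0.246, 0.16], [0.549, -0.251, 0.16]]
242 [[0.541, -0.236, 0.158], [0.546, -0.242, 0.165], [0.547, -0.244, 0.166], [0.547, -0.246, 0.165], [0.548, -0.251, 0.165]]
248 [[0.541, -0.236, 0.163], [0.547, -0.242, 0.172], [0.547, -0.244, 0.171], [0.548, -0.246, 0.172], [0.548, -0.25, 0.17]]
254 [[0.541, -0.236, 0.169], [0.547, -0.242, 0.177], [0.547, -0.244, 0.176], [0.548, -0.246, 0.177], [0.548, -0.25, 0.176]]
260 [[0.548, -0.236, 0.186], [0.546, -0.242, 0.18], [0.546, -0.244, 0.18], [0.547, -0.246, 0.179], [0.55, -0.249, 0.183]]
266 [[0.548, -0.237, 0.189], [0.548, -0.242, 0.188], [0.543, -0.245, 0.179], [0.545, -0.247, 0.18], [0.55, -0.249, 0.188]]
```

View pics/ts5.png

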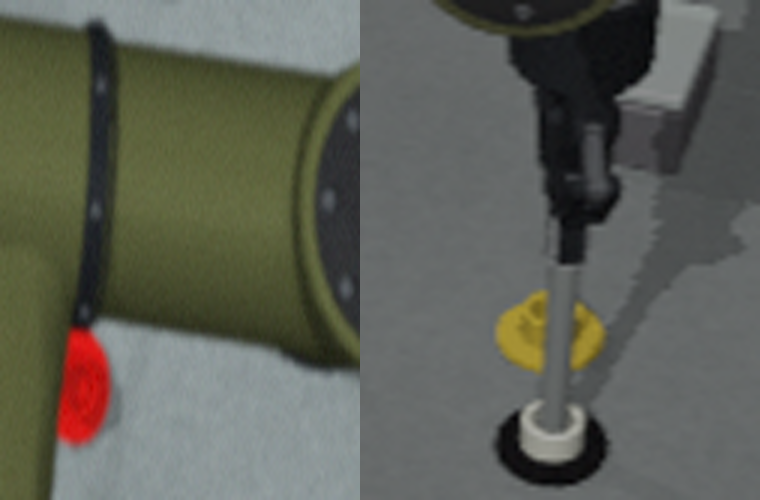

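Run:
```python
from h import *
im,d,K,M=toW('side','side5'); P=cloud(d,K,M)
u=245+212//5
for v in range(98,146,2): print(v,P[v,[u-4,u-2,u-1,u,u+1,u+2]].round(3).tolist())
s=ctrl.state(); print(s)
```

```text
98 [[0.548, -0.231, 0.198], [0.542, -0.21, 0.213], [0.539, -0.191, 0.227], [0.537, -0.193, 0.226], [0.534, -0.186, 0.231], [0.532, -0.189, 0.23]]
100 [[0.547, -0.232, 0.191], [0.542, -0.21, 0.207], [0.539, -0.196, 0.218], [0.536, -0.189, 0.223], [0.534, -0.19, 0.223], [0.531, -0.193, 0.221]]
102 [[0.547, -0.224, 0.19], [0.541, -0.204, 0.205], [0.539, -0.199, 0.209], [0.536, -0.2, 0.209], [0.533, -0.201, 0.208], [0.531, -0.204, 0.206]]
104 [[0.547, -0.241, 0.172], [0.541, -0.213, 0.192], [0.538, -0.214, 0.192], [0.536, -0.215, 0.192], [0.533, -0.22, 0.188], [0.531, -0.221, 0.187]]
106 [[0.546, -0.241, 0.165], [0.541, -0.235, 0.17], [0.538, -0.235, 0.17], [0.535, -0.236, 0.17], [0.533, -0.236, 0.17], [0.53, -0.236, 0.17]]
108 [[0.546, -0.241, 0.158], [0.54, -0.237, 0.162], [0.538, -0.233, 0.165], [0.535, -0.238, 0.161], [0.532, -0.237, 0.162], [0.53, -0.242, 0.159]]
110 [[0.546, -0.239, 0.153], [0.54, -0.234, 0.157], [0.537, -0.238, 0.155], [0.535, -0.24, 0.153], [0.532, -0.238, 0.155], [0.529, -0.236, 0.157]]
112 [[0.545, -0.241, 0.145], [0.54, -0.236, 0.149], [0.537, -0.237, 0.148], 
[... 2371 characters left out ...]
 0.024], [0.524, -0.247, 0.025], [0.521, -0.268, 0.006]]
{'clock': 5.15, 'joints': array([ -5.21288259,   1.42005226,  -5.49886087,   0.20659569,
       -83.06862969, 108.79894641]), 'joint_vel': array([ 0.08623843, -0.14946081,  0.14694075, -0.01372608,  0.0053593 ,
        0.01578207]), 'joint_efforts': array([-6.97973355e-04, -3.57497978e+01,  3.44886374e+01,  6.88942373e+00,
       -7.34413788e-04, -1.21000656e-05]), 'ee_pos': array([ 0.53718165, -0.24765744,  0.11695879]), 'eef_rot': array([179.94565993,  -0.19815053, -76.38893244]), 'ft_force': array([ 0.32704438,  0.43286777, -0.16200561]), 'wrist_torque': array([-0.01344163, -0.02650483, -0.03619138]), 'width': -0.000349879402977731}
```

Call:
{"fn": "arm_command", "kwargs": {"steps": [[0, 0, -5, 0, 40], [0, 0, -5, 0, 85], [0, 0, -5, 0, 85], [0, 0, -5, 0, 85], [0, 0, 5, 0, 85], [0, 0, 20, 0, 85], [0, 0, 34, 0, 85], [0, 0, 34, 0, 85], [0, 0, 34, 0, 85]]}}

```text
clock: 6.28
ee_pos: [0.5373, -0.2479, 0.0832]
eef_rot: [179.9, -0.2, -76.4]
ft_force: [-0.4, 0.3, -0.4]
width: 0.0851
```

Run:
```python
from h import *
snap('wrist','w6');snap('side','side6')
s=ctrl.state();print(s['ee_pos'],s['eef_rot'],s['ft_force'],s['width'])
z=np.load('pics/w6.npz')['im'][:,:,::-1];z2=np.load('pics/side6.npz')['im'][:,:,::-1]
cv2.imwrite('pics/ts6.png',np.hstack([z,cv2.resize(z2[60:156,245:315],None,fx=4,fy=4,interpolation=2)]))
```

```text
[ 0.53756879 -0.2478996   0.08367293] [-179.99877305   -0.23270271  -76.38635794] [-0.4148684  -0.11113218 -0.26732546] 0.08480166046308105
```

View pics/ts6.png

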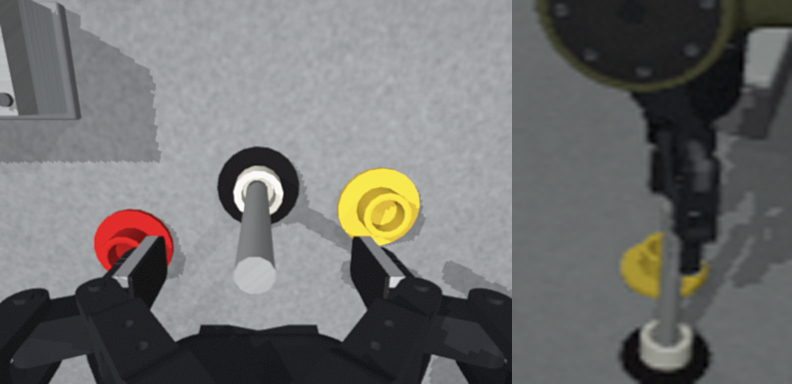

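Run:
```python
from h import *
im,d,K,M=toW('wrist','w6'); P=cloud(d,K,M)
print(P[275,255],ray(K,M,255,275,.14),ray(K,M,258,183,.03))
z=np.load('pics/w6.npz')
for v,u in [(275,255),(240,255),(200,257),(265,140),(250,150),(290,120),(265,373),(250,362),(240,160)]: print(u,v,P[v,u].round(3),tools((P[v,u]-z['p'])*1000,z['r'][2]).round(1))
```

```text
[ 0.53774782 -0.2461759   0.14189464] [ 0.53663914 -0.24643023  0.14      ] [ 0.54696415 -0.24555708  0.03      ]
255 275 [ 0.538 -0.246  0.142] [ -1.6  -0.8 -58.7]
255 240 [ 0.545 -0.244  0.126] [ -1.7  -8.6 -42.9]
257 200 [ 0.546 -0.245  0.068] [-0.8 -8.6 15.6]
140 265 [ 0.537 -0.204  0.151] [-42.9 -10.5 -67.9]
150 250 [ 0.537 -0.203  0.139] [-43.2 -10.5 -56.1]
120 290 [ 0.538 -0.204  0.168] [-42.9 -11.2 -84.4]
373 265 [ 0.556 -0.287  0.148] [ 42.2  -8.8 -65.1]
362 250 [ 0.556 -0.287  0.136] [ 42.1  -8.8 -53. ]
160 240 [ 0.537 -0.204  0.129] [-42.4 -10.  -45.7]
```

Call:
{"fn": "arm_command", "kwargs": {"steps": [[-1.3, 0, 6, 0, 85], [-1.3, 0, 6, 0, 50], [-1.3, 0, 6, 0, 25], [-1.3, 0, 6, 0, 10], [-1.3, 0, 6, 0, 10], [-1.3, 0, 6, 0, 10], [-1.3, 0, 6, 0, 10], [-1.3, 0, 6, 0, 10]], "newtons": 60}}

```text
clock: 7.38
ee_pos: [0.5374, -0.2468, 0.0779]
eef_rot: [-180.0, -0.3, -76.4]
ft_force: [-0.3, -0.3, 0.6]
width: 0.0152
```

Run:
```python
from h import *
snap('wrist','w7')
s=ctrl.state();print(s['ee_pos'],s['eef_rot'],s['ft_force'],s['width'])
```

```text
[ 0.53739696 -0.24675069  0.07790752] [-179.98380265   -0.25288801  -76.38250091] [0.07205048 0.48802916 1.51986309] 0.015518909285153752
```

View pics/w7.png

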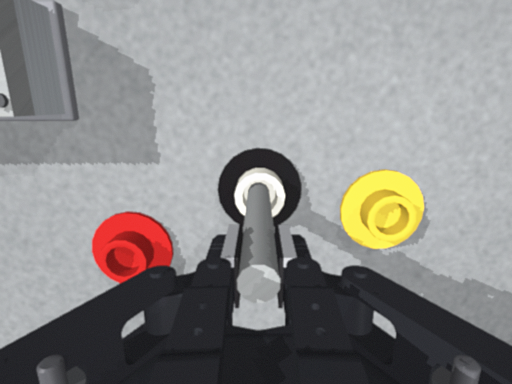

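Call:
{"fn": "arm_command", "kwargs": {"steps": [[0, 0, 0, 0, 5], [0, 0, 0, 0, 5], [0, 0, -5, 0, 5], [0, 0, -10, 0, 5], [0, 0, -10, 0, 5], [0, 0, -10, 0, 5]], "newtons": 60}}

```text
clock: 8.18
ee_pos: [0.5373, -0.2466, 0.0877]
eef_rot: [-180.0, -0.2, -76.4]
ft_force: [-0.3, 0.5, -2.3]
width: 0.0154
```

Run:
```python
from h import *
snap('wrist','w8');snap('side','side8')
s=ctrl.state();print(s['ee_pos'],s['eef_rot'],s['ft_force'],s['width'])
z=np.load('pics/w8.npz')['im'][:,:,::-1];z2=np.load('pics/side8.npz')['im'][:,:,::-1]
cv2.imwrite('pics/ts8.png',np.hstack([z,cv2.resize(z2[60:156,245:315],None,fx=4,fy=4,interpolation=2)]))
im,d,K,M=toW('wrist','w8'); P=cloud(d,K,M);z=np.load('pics/w8.npz')
for v,u in [(195,258),(210,258),(225,258),(240,258),(283,258),(288,258)]: print(u,v,P[v,u].round(3),tools((P[v,u]-z['p'])*1000,z['r'][2]).round(1))
```

```text
[ 0.53725353 -0.24662027  0.08764168] [-179.99956985   -0.23424589  -76.38313073] [-0.44319668 -0.13891701 -2.49042227] 0.015582335241940902
258 195 [ 0.545 -0.245  0.059] [-0.1 -8.1 28.3]
258 210 [ 0.545 -0.245  0.089] [-0.2 -8.  -1.2]
258 225 [ 0.545 -0.245  0.111] [ -0.3  -7.6 -23.1]
258 240 [ 0.545 -0.244  0.13 ] [ -0.4  -8.4 -42.5]
258 283 [ 0.538 -0.246  0.152] [ -0.4  -0.4 -63.9]
258 288 [ 0.536 -0.247  0.152] [ -0.4   1.6 -64. ]
```

View pics/ts8.png

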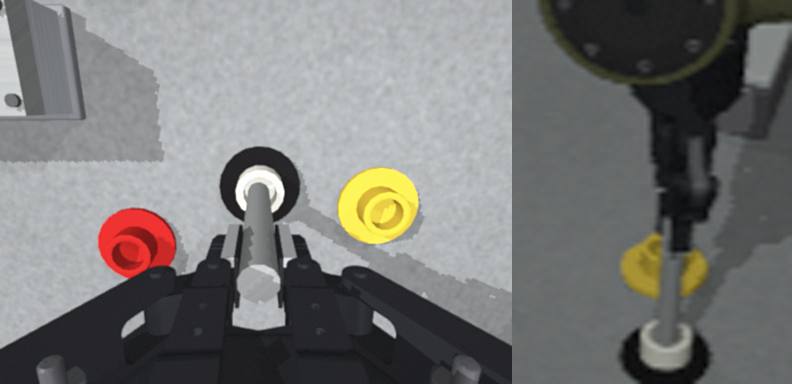

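Call:
{"fn": "arm_command", "kwargs": {"steps": [[0, 0, -40, 0, 5], [-20, -6, -68, 0, 5], [-65, -20, -68, 0, 5], [-115, -35, -68, 0, 5], [-165, -50, -68, 0, 5], [-215, -66, -68, 0, 5], [-265, -81, -68, 0, 5], [-300, -92, -68, 0, 5], [-309.8, -94.7, -68, 0, 5], [-309.8, -94.7, -68, 0, 5]]}}

```text
clock: 9.52
ee_pos: [0.5562, 0.0772, 0.1542]
eef_rot: [180.0, -0.2, -76.3]
ft_force: [0.7, -1.0, -2.0]
width: 0.0156
```

Call:
{"fn": "arm_command", "kwargs": {"steps": [[0, 0, 0, 0, 5]]}}

```text
clock: 9.65
ee_pos: [0.5562, 0.0762, 0.1543]
eef_rot: [180.0, -0.3, -76.4]
ft_force: [-1.4, -0.1, -2.1]
width: 0.0155
```

Run:
```python
from h import *
snap('wrist','w9');snap('side','side9');snap('top','top9')
s=ctrl.state();print(s['ee_pos'],s['eef_rot'],s['ft_force'],s['width'])
z=np.load('pics/w9.npz')['im'][:,:,::-1];z2=np.load('pics/side9.npz')['im'][:,:,::-1];z3=np.load('pics/top9.npz')['im'][:,:,::-1]
cv2.imwrite('pics/w9c.png',cv2.resize(z[100:300,160:360],None,fx=3,fy=3,interpolation=2))
cv2.imwrite('pics/ts9.png',np.hstack([cv2.resize(z3[170:240,190:300],None,fx=3.5,fy=5,interpolation=2),cv2.resize(z2[160:260,230:300],None,fx=5,fy=3.5,interpolation=2)]))
```

```text
[0.55620545 0.07622328 0.15427149] [179.97734921  -0.24900404 -76.40863094] [-0.17547019 -0.53200388 -1.52461147] 0.01547099426150656
```

View pics/w9c.png

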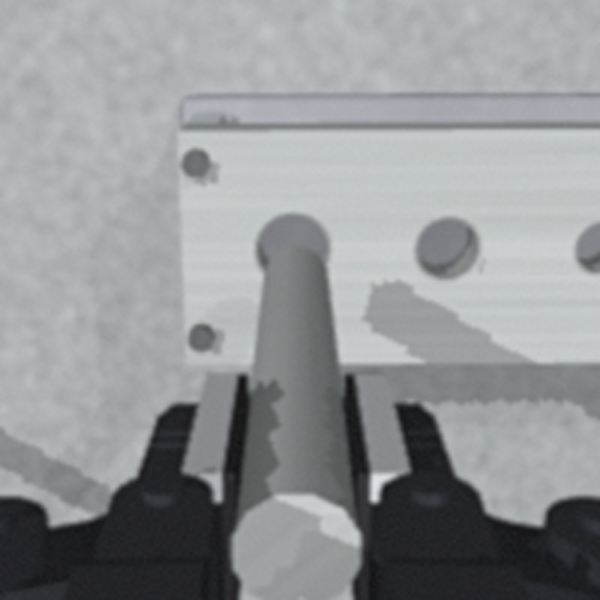

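View pics/ts9.png

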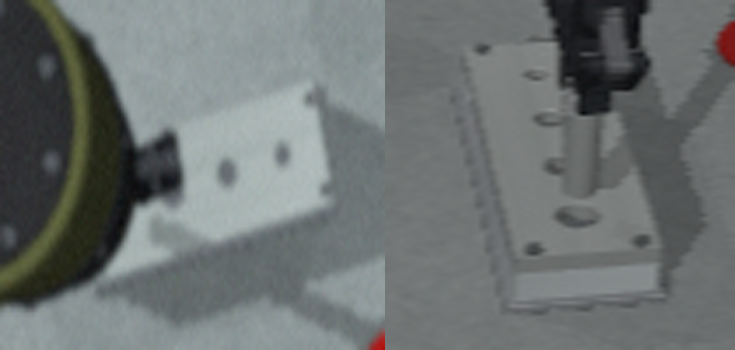

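Run:
```python
from h import *
z2=np.load('pics/side9.npz')['im'][:,:,::-1]
cv2.imwrite('pics/s9.png',cv2.resize(z2[175:235,250:310],None,fx=10,fy=10,interpolation=2))
```

```text
(no output)
```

View pics/s9.png

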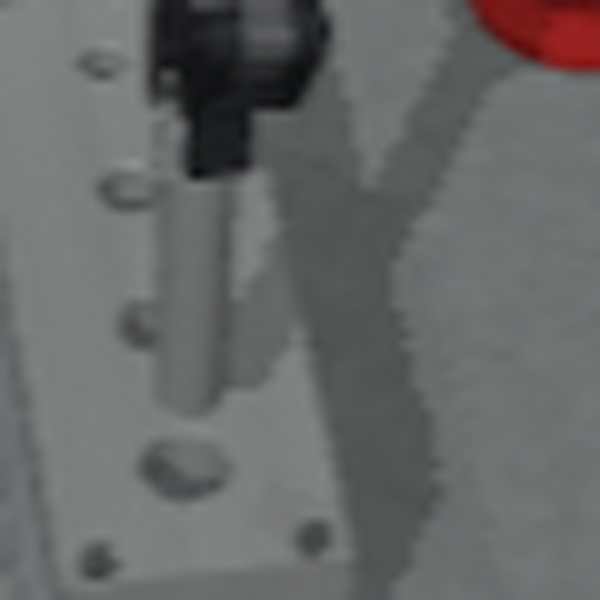

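Run:
```python
from h import *
im,d,K,M=toW('side','side9')
f=lambda u,v,h: ray(K,M,(u+.5)/10-.5+250,(v+.5)/10-.5+175,h)
a=f(188,391,.0865);b=f(185,469,.06);print(a,b,tools((a-b)*1000,-76.4))
a=f(194,270,.11);print(a)
```

```text
[0.5569185 0.0740313 0.0865   ] [0.55659098 0.07655217 0.06      ] [  2.52720215   0.27442824 -26.5       ]
[0.55773113 0.05656826 0.11      ]
```

Call:
{"fn": "arm_command", "kwargs": {"steps": [[-1.2, 0, 8, 0, 5], [-1.2, 0, 16, 0, 5], [-1.2, 0, 22, 0, 5], [-1.2, 0, 24, 0, 5], [-1.2, 0, 26, 0, 5], [-1.2, 0, 27, 0, 5], [-1.2, 0, 28, 0, 5], [-1.2, 0, 28, 0, 5]]}}

```text
clock: 10.8
ee_pos: [0.556, 0.0773, 0.1263]
eef_rot: [180.0, -0.2, -76.4]
ft_force: [-0.9, -0.5, -2.4]
width: 0.0153
```

Call:
{"fn": "arm_command", "kwargs": {"steps": [[0, 0, 1, 0, 5], [0, 0, 2, 0, 5], [0, 0, 3, 0, 5], [0, 0, 3, 0, 5]]}}

```text
clock: 11.3
ee_pos: [0.5559, 0.0772, 0.1232]
eef_rot: [180.0, -0.3, -76.4]
ft_force: [-0.2, -0.1, -2.3]
width: 0.0152
```

Call:
{"fn": "arm_command", "kwargs": {"steps": [[0, 0, 4, 0, 5], [0, 0, 8, 0, 5], [0, 0, 13, 0, 5], [0, 0, 18, 0, 5], [0, 0, 22, 0, 5], [0, 0, 25, 0, 5], [0, 0, 25, 0, 5], [0, 0, 25, 0, 5], [0, 0, 25, 0, 5]]}}

```text
clock: 12.42
ee_pos: [0.556, 0.0772, 0.0984]
eef_rot: [180.0, -0.2, -76.4]
ft_force: [0.2, -0.2, -2.0]
width: 0.0157
```

Run:
```python
from h import *
snap('side','side10')
s=ctrl.state();print(s['ee_pos'],s['eef_rot'],s['ft_force'],s['wrist_torque'],s['width'],s['clock'])
z2=np.load('pics/side10.npz')['im'][:,:,::-1]
cv2.imwrite('pics/s10.png',cv2.resize(z2[175:235,250:310],None,fx=10,fy=10,interpolation=2))
```

```text
[0.55601209 0.07716621 0.09833642] [179.98593226  -0.24950144 -76.40670602] [-0.00871716  0.422052   -1.78294542] [ 0.06205879 -0.0178071  -0.01075562] 0.015657972976735046 12.475
```

View pics/s10.png

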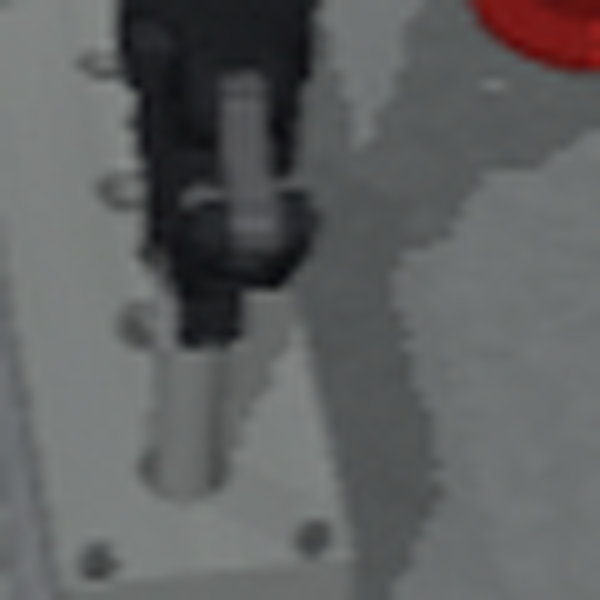

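Run:
```python
from h import *
im,d=snap('wrist','w11')
cv2.imwrite('pics/w11c.png',cv2.resize(im[130:290,200:320,::-1],None,fx=5,fy=5,interpolation=2)[:600])
```

```text
(no output)
```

View pics/w11c.png

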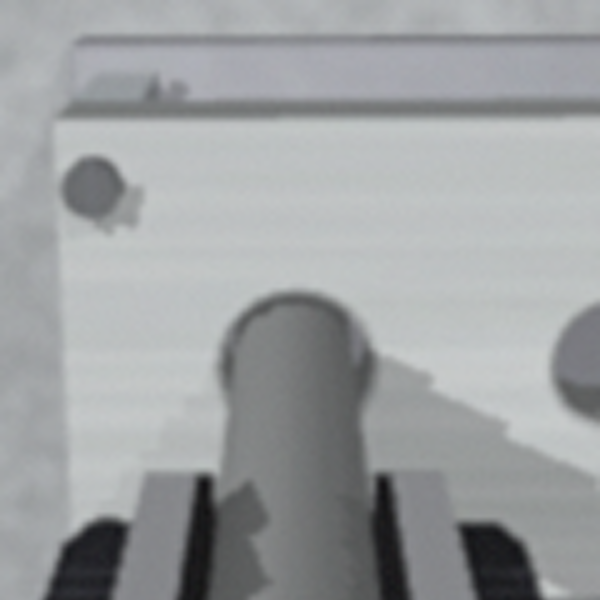

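Run:
```python
from h import *
im,d,K,M=toW('wrist','w11');z=np.load('pics/w11.npz')
f=lambda u,v,h=.06: tools((ray(K,M,(u+.5)/5-.5+200,(v+.5)/5-.5+130,h)-z['p'])*1000,z['r'][2]).round(2)
print('rim far',f(297,290),'rim L',f(218,365),'rim R',f(378,365))
print('screw',f(92,187))
P=cloud(d,K,M)
for v in range(192,236,6): print(v,tools((P[v,259]-z['p'])*1000,z['r'][2]).round(1), P[v,259,2])
```

```text
rim far [  0.63 -10.48  38.34] rim L [-10.43   0.4   38.34] rim R [11.99  0.42 38.34]
screw [-27.21 -24.98  38.34]
192 [ 0.6 -8.2 35.2] 0.06317027398473193
198 [ 0.5 -8.2 21.4] 0.07692236715126088
204 [ 0.4 -8.   9.5] 0.08878896555145369
210 [ 0.4 -8.  -1.5] 0.09980082536381035
216 [  0.3  -7.9 -10.8] 0.10915339780211672
222 [  0.2  -8.  -19.9] 0.11826162393782083
228 [  0.2  -7.7 -27.1] 0.12546900138177547
234 [  0.1  -7.7 -34.4] 0.13270109142089978
```

Call:
{"fn": "arm_command", "kwargs": {"steps": [[0, 0, -15, 0, 5], [0, 0, -32, 0, 5], [0, 0, -44, 0, 5], [0, 0, -44, 0, 5], [22, -0.3, -44, 0, 5], [45.1, -0.6, -44, 0, 5], [45.1, -0.6, -44, 0, 5], [45.1, -0.6, -44, 0, 5], [45.1, -0.6, -44, 0, 5]]}}

```text
clock: 13.65
ee_pos: [0.567, 0.0342, 0.1423]
eef_rot: [180.0, -0.2, -76.4]
ft_force: [0.1, 0.6, -1.6]
width: 0.0155
```

Run:
```python
from h import *
im,d=snap('wrist','w12')
cv2.imwrite('pics/w12c.png',cv2.resize(im[130:290,200:320,::-1],None,fx=5,fy=5,interpolation=2)[:600])
im,d,K,M=toW('wrist','w12');z=np.load('pics/w12.npz');print(z['p'],z['r'],ctrl.state()['clock'])
P=cloud(d,K,M)
for v in range(180,236,6): print(v,tools((P[v,259]-z['p'])*1000,z['r'][2]).round(1), P[v,259,2])
```

```text
[0.56698477 0.03422909 0.14230594] [179.96956159  -0.2380106  -76.37034481] 13.7
180 [  1.3   6.7 130.6] 0.011676086810420594
186 [ 0.7 -7.7 53.1] 0.08921355770918468
192 [ 0.6 -7.8 36.5] 0.10581294507936503
198 [ 0.5 -8.1 21.7] 0.1206324134087379
204 [ 0.4 -7.6 10.8] 0.13149038022460494
210 [ 0.4 -8.1 -1.7] 0.1439733339442552
216 [  0.3  -7.8 -10.5] 0.15278442958230212
222 [  0.2  -8.4 -21. ] 0.16331650750456475
228 [  0.2  -8.  -27.9] 0.17020575118602882
234 [  0.1  -7.8 -34.5] 0.17682029171467215
```

View pics/w12c.png

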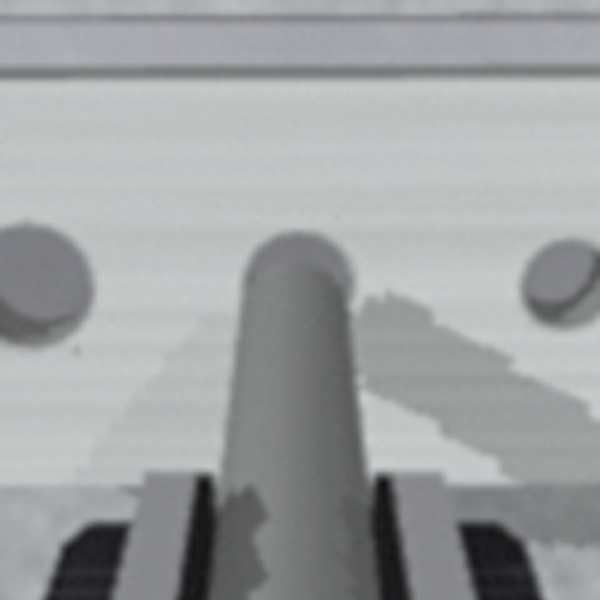

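Run:
```python
from h import *
im,d,K,M=toW('wrist','w12');z=np.load('pics/w12.npz')
f=lambda u,v,h=.06: tools((ray(K,M,(u+.5)/5-.5+200,(v+.5)/5-.5+130,h)-z['p'])*1000,z['r'][2]).round(2)
print('rim far',f(299,231),'R',f(355.5,280),'h0',f(31,286),'h2',f(568,283.5))
# rod foot: end at v~262 top (tangent); left 246 right 350 near v 290
print('foot L',f(246,285,.0745),'R',f(351,285,.0745))
```

```text
rim far [ 1.25 -8.7  82.31] R [10.72 -0.28 82.31] h0 [-43.62   0.72  82.31] h2 [46.37  0.35 82.31]
foot L [-7.22 -3.31 67.81] R [ 9.35 -3.3  67.81]
```

Call:
{"fn": "arm_command", "kwargs": {"steps": [[0.4, -0.1, 6, 0, 5], [0.4, -0.1, 11, 0, 5], [0.4, -0.1, 13, 0, 5], [0.4, -0.1, 14, 0, 5], [0.4, -0.1, 14.5, 0, 5], [0.4, -0.1, 15, 0, 5], [0.4, -0.1, 15, 0, 5]]}}

```text
clock: 14.58
ee_pos: [0.5672, 0.0338, 0.1274]
eef_rot: [180.0, -0.2, -76.4]
ft_force: [0.7, -0.2, -2.6]
width: 0.0157
```

Call:
{"fn": "arm_command", "kwargs": {"steps": [[0, 0, 0.5, 0, 5], [0, 0, 1, 0, 5], [0, 0, 1, 0, 5]]}}

```text
clock: 14.95
ee_pos: [0.5672, 0.0337, 0.1264]
eef_rot: [180.0, -0.2, -76.4]
ft_force: [-0.4, -0.5, -2.1]
width: 0.0159
```

Call:
{"fn": "arm_command", "kwargs": {"steps": [[0, 0, 0.5, 0, 5], [0, 0, 1, 0, 5], [0, 0, 1, 0, 5]]}}

```text
clock: 15.32
ee_pos: [0.5672, 0.0337, 0.1253]
eef_rot: [180.0, -0.2, -76.4]
ft_force: [0.4, -0.7, -2.7]
width: 0.0158
```

Call:
{"fn": "arm_command", "kwargs": {"steps": [[0, 0, 1, 0, 5], [0, 0, 2, 0, 5], [0, 0, 3, 0, 5], [0, 0, 3, 0, 5]]}}

```text
clock: 15.82
ee_pos: [0.5671, 0.0337, 0.1221]
eef_rot: [179.9, -0.2, -76.4]
ft_force: [-0.7, -0.3, -2.6]
width: 0.0156
```

Call:
{"fn": "arm_command", "kwargs": {"steps": [[0, 0, 2, 0, 5], [0, 0, 4, 0, 5], [0, 0, 6, 0, 5], [0, 0, 8, 0, 5], [0, 0, 10, 0, 5]]}}

```text
clock: 16.45
ee_pos: [0.5671, 0.0336, 0.112]
eef_rot: [179.9, -0.2, -76.4]
ft_force: [0.1, -0.4, -2.4]
width: 0.0158
```

Call:
{"fn": "arm_command", "kwargs": {"steps": [[0, 0, 2, 0, 5], [0, 0, 5, 0, 5], [0, 0, 8, 0, 5], [0, 0, 11, 0, 5], [0, 0, 13, 0, 5], [0, 0, 13, 0, 5], [0, 0, 13, 0, 5]]}}

```text
clock: 17.32
ee_pos: [0.567, 0.0335, 0.099]
eef_rot: [179.9, -0.2, -76.4]
ft_force: [-0.1, -0.8, -2.5]
width: 0.0154
```

Run:
```python
from h import *
snap('side','side13')
im,d=snap('wrist','w13')
s=ctrl.state();print(s['ee_pos'],s['eef_rot'],s['ft_force'],s['wrist_torque'],s['width'],s['clock'])
z2=np.load('pics/side13.npz')['im'][:,:,::-1]
cv2.imwrite('pics/s13.png',cv2.resize(z2[155:235,250:300],None,fx=5,fy=5,interpolation=2))
cv2.imwrite('pics/w13c.png',cv2.resize(im[130:250,200:320,::-1],None,fx=5,fy=5,interpolation=2)[:600])
im,d,K,M=toW('wrist','w13');z=np.load('pics/w13.npz');P=cloud(d,K,M)
for v in range(186,236,6): print(v,tools((P[v,259]-z['p'])*1000,z['r'][2]).round(1), P[v,259,2])
```

```text
[0.56706096 0.03353863 0.0990204 ] [179.94662461  -0.2461627  -76.37112186] [-0.83932576 -1.28774799 -2.46442437] [-0.28334171  0.08572393 -0.08804537] 0.015420937049265337 17.425
186 [  0.6 -11.8  37.5] 0.06145549684800364
192 [ 0.6 -7.9 36.1] 0.0628725494991296
198 [ 0.5 -8.  21.9] 0.07703848926801996
204 [ 0.4 -7.7 10.5] 0.08849387990201041
210 [ 0.4 -7.7 -0.5] 0.09948155718483612
216 [  0.3  -7.9 -10.8] 0.10975993341707341
222 [  0.2  -7.9 -19.6] 0.11854285926607133
228 [  0.2  -7.9 -27.6] 0.12661183541836907
234 [  0.1  -8.2 -35.5] 0.1344872054182722
```

View pics/w13c.png

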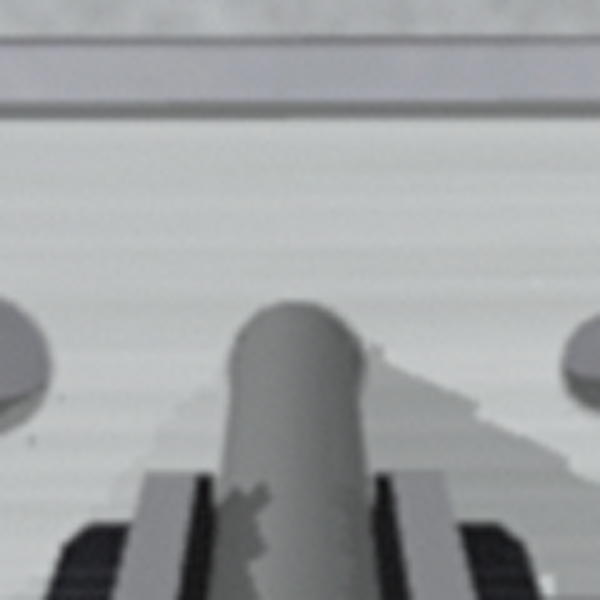

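View pics/s13.png

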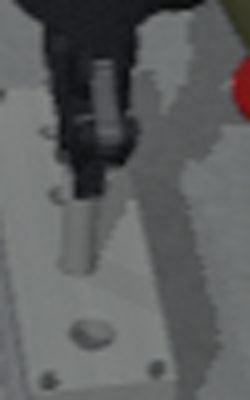

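Call:
{"fn": "arm_command", "kwargs": {"steps": [[0, 0, -15, 0, 5], [0, 0, -32, 0, 5], [0, 0, -43, 0, 5], [0, 0, -43, 0, 5], [22, -0.1, -43, 0, 5], [45, -0.2, -43, 0, 5], [45, -0.2, -43, 0, 5], [45, -0.2, -43, 0, 5], [45, -0.2, -43, 0, 5]]}}

```text
clock: 18.55
ee_pos: [0.5777, -0.0094, 0.142]
eef_rot: [179.9, -0.2, -76.3]
ft_force: [-0.6, -0.5, -1.7]
width: 0.0156
```

Run:
```python
from h import *
im,d=snap('wrist','w14')
cv2.imwrite('pics/w14c.png',cv2.resize(im[130:250,200:320,::-1],None,fx=5,fy=5,interpolation=2)[:600])
im,d,K,M=toW('wrist','w14');z=np.load('pics/w14.npz');print(z['p'],z['r'],ctrl.state()['clock'],ctrl.state()['ft_force'])
P=cloud(d,K,M)
for v in range(186,236,12): print(v,tools((P[v,259]-z['p'])*1000,z['r'][2]).round(1), P[v,259,2])
```

```text
[ 0.57769662 -0.00938475  0.14203452] [179.93374614  -0.23522492 -76.33505324] 18.6 [ 0.74647348  0.20581733 -2.62263146]
186 [ 0.7 -7.8 52.6] 0.0894838276838292
198 [ 0.5 -7.9 22. ] 0.12000638141733647
210 [ 0.4 -8.  -1.3] 0.14337947179474517
222 [  0.2  -7.6 -18.8] 0.16080830412784947
234 [  0.1  -8.3 -35.6] 0.17759342147059407
```

View pics/w14c.png

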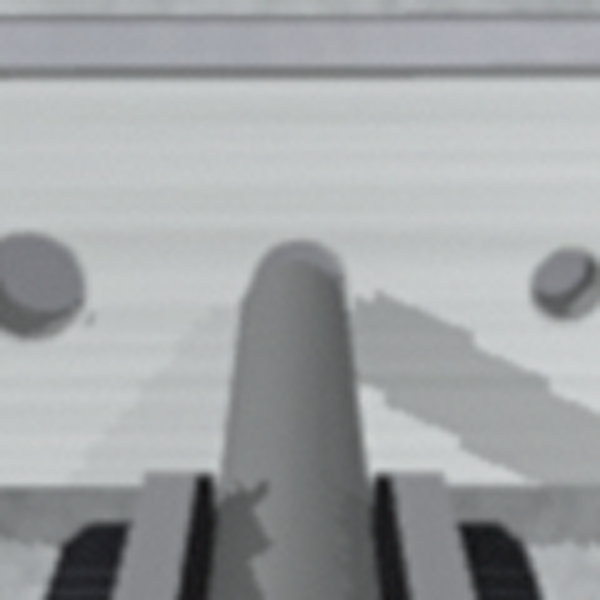

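Call:
{"fn": "arm_command", "kwargs": {"steps": [[0.7, 0, 5, 0, 5], [0.7, 0, 9, 0, 5], [0.7, 0, 12, 0, 5], [0.7, 0, 13, 0, 5], [0.7, 0, 13.5, 0, 5], [0.7, 0, 13.5, 0, 5]]}}

```text
clock: 19.35
ee_pos: [0.5779, -0.0101, 0.1287]
eef_rot: [179.9, -0.2, -76.3]
ft_force: [1.0, -0.2, -2.3]
width: 0.0157
```

Call:
{"fn": "arm_command", "kwargs": {"steps": [[0, 0, 0.3, 0, 5], [0, 0, 0.6, 0, 5], [0, 0, 0.6, 0, 5]]}}

```text
clock: 19.73
ee_pos: [0.5779, -0.0102, 0.1281]
eef_rot: [180.0, -0.2, -76.3]
ft_force: [-0.0, 0.5, -1.8]
width: 0.0155
```

Call:
{"fn": "arm_command", "kwargs": {"steps": [[0, 0, 0.3, 0, 5], [0, 0, 0.5, 0, 5], [0, 0, 0.5, 0, 5]]}}

```text
clock: 20.1
ee_pos: [0.5781, -0.0102, 0.1279]
eef_rot: [180.0, -0.2, -76.3]
ft_force: [-0.9, 0.6, -0.4]
width: 0.0156
```

Call:
{"fn": "arm_command", "kwargs": {"steps": [[0, 0, 0.3, 0, 5], [0, 0, 0.5, 0, 5], [0, 0, 0.5, 0, 5]]}}

```text
clock: 20.48
ee_pos: [0.5782, -0.0102, 0.1277]
eef_rot: [180.0, -0.3, -76.3]
ft_force: [-0.8, 0.9, 0.9]
width: 0.0156
```

Call:
{"fn": "arm_command", "kwargs": {"steps": [[0, 0, 0.5, 0, 5], [0, 0, 1, 0, 5], [0, 0, 1, 0, 5]]}}

```text
clock: 20.85
ee_pos: [0.5784, -0.0103, 0.1275]
eef_rot: [-179.9, -0.3, -76.3]
ft_force: [-2.0, 0.9, 4.8]
width: 0.0157
```

Call:
{"fn": "arm_command", "kwargs": {"steps": [[0, 0, 1, 0, 5], [0, 0, 1, 0, 5], [0, 0, 1, 0, 5], [0, 0, 1, 0, 5], [0, 0, 1, 0, 5]]}}

```text
clock: 21.48
ee_pos: [0.5786, -0.0103, 0.1275]
eef_rot: [-179.9, -0.3, -76.3]
ft_force: [-1.8, 0.6, 5.9]
width: 0.0155
```

Run:
```python
from h import *
snap('wrist','w15');s0=ctrl.state();snap('side','side15');
s=ctrl.state();print(s['ee_pos'],s['eef_rot'],s0['ft_force'],s['ft_force'],s['clock'])
im,d,K,M=toW('wrist','w15');z=np.load('pics/w15.npz');P=cloud(d,K,M)
for v in range(190,236,6): print(v,tools((P[v,259]-z['p'])*1000,z['r'][2]).round(1), P[v,259,2])
z2=np.load('pics/side15.npz')['im'][:,:,::-1]
cv2.imwrite('pics/c15.png',np.hstack([cv2.resize(im[130:250,200:310,::-1],None,fx=4,fy=4,interpolation=2),cv2.resize(z2[155:235,250:300],None,fx=6,fy=6,interpolation=2)]))
```

```text
[ 0.57860949 -0.01031632  0.12753023] [-179.88875293   -0.29190356  -76.31802192] [-1.83502886  0.72285813  6.444937  ] [-3.19860393  1.36538757  5.93598963] 21.575
190 [ 0.7 -7.4 43.6] 0.0839223922096819
196 [ 0.6 -7.4 28.7] 0.09882302393299738
202 [ 0.5 -7.4 15.4] 0.11206434710223126
208 [ 0.4 -7.8  2.7] 0.12474770974477875
214 [ 0.3 -8.1 -8.4] 0.13589379411936453
220 [  -1.   -65.9 -168.1] 0.2955608649589614
226 [  0.2  -7.4 -24. ] 0.15149875341945268
232 [  0.1  -7.9 -32.7] 0.16014321233086193
```

View pics/c15.png

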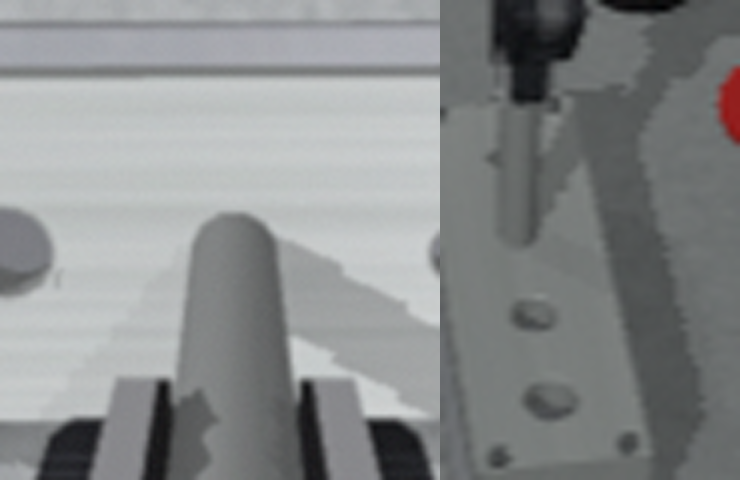

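Call:
{"fn": "arm_command", "kwargs": {"steps": [[0, 0, -5, 0, 5], [0, 0, -14, 0, 5], [0, 0, -14, 0, 5], [0, 0, -14, 0, 5]]}}

```text
clock: 22.08
ee_pos: [0.5785, -0.0101, 0.1411]
eef_rot: [-179.9, -0.3, -76.3]
ft_force: [-0.5, 0.1, -2.1]
width: 0.0153
```

Run:
```python
from h import *
s=ctrl.state();print(s['ee_pos'],s['eef_rot'],s['ft_force'],s['clock'])
print(tools((np.array([.5671,.0336,.142])-s['ee_pos'])*1000,s['eef_rot'][2]))
```

```text
[ 0.57846333 -0.01014043  0.14109309] [-179.91541658   -0.27408746  -76.31849302] [-0.51831338  0.0640874  -2.0610671 ] 22.075
[-45.18702502   0.69521483  -0.90690502]
```

Call:
{"fn": "arm_command", "kwargs": {"steps": [[-22, 0.3, 0, 0, 5], [-45.2, 0.7, 0, 0, 5], [-45.2, 0.7, 0, 0, 5], [-45.2, 0.7, 0, 0, 5], [-45.2, 0.7, 0, 0, 5]]}}

```text
clock: 22.7
ee_pos: [0.5671, 0.033, 0.1407]
eef_rot: [-179.9, -0.3, -76.4]
ft_force: [0.1, 0.2, -2.0]
width: 0.0151
```

Run:
```python
from h import *
snap('wrist','w16')
s=ctrl.state();print(s['ee_pos'],s['eef_rot'],s['ft_force'],s['clock'])
im,d,K,M=toW('wrist','w16');z=np.load('pics/w16.npz');P=cloud(d,K,M)
for v in range(186,236,6): print(v,np.median(tools((P[v,257:262]-z['p']).T*1000,z['r'][2]),axis=1).round(1), P[v,259,2])
cv2.imwrite('pics/w16c.png',cv2.resize(im[130:250,200:320,::-1],None,fx=5,fy=5,interpolation=2)[:600])
```

```text
[0.56713666 0.03302682 0.14072844] [-179.93185457   -0.28030523  -76.36361644] [ 0.29953639  0.74156148 -2.39759864] 22.75
186 [ 0.7 -8.  52.1] 0.08978327258436486
192 [ 0.6 -8.1 35.7] 0.10549048570977854
198 [ 0.5 -8.  22. ] 0.11877195322987169
204 [ 0.4 -7.9  9.8] 0.1312357508355815
210 [ 0.3 -8.1 -1.8] 0.14273030293312933
216 [  0.3  -7.9 -11. ] 0.15174203583288282
222 [  0.2  -7.9 -19.7] 0.15954594278916456
228 [  0.2  -7.9 -27.7] 0.16806700618656786
234 [  0.1  -8.3 -35.9] 0.17688979644398956
```

View pics/w16c.png

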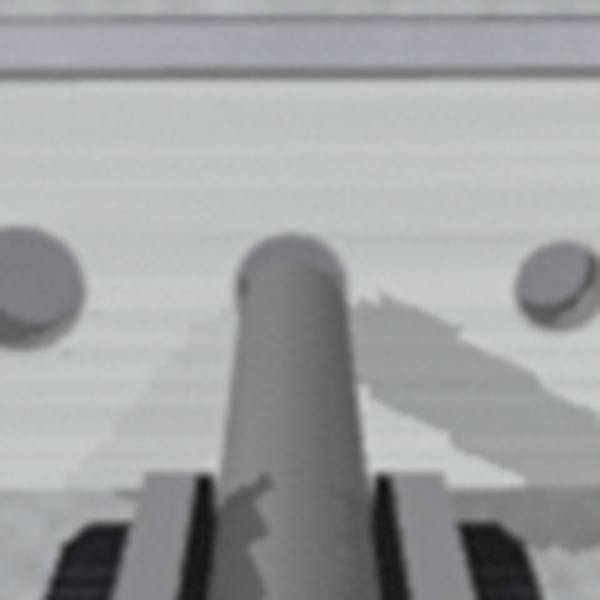

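Call:
{"fn": "arm_command", "kwargs": {"steps": [[-0.5, 0, 5, 0, 5], [-0.6, 0, 9, 0, 5], [-0.6, 0, 11.5, 0, 5], [-0.6, 0, 12.5, 0, 5], [-0.6, 0, 13, 0, 5], [-0.6, 0, 13.5, 0, 5], [-0.6, 0, 14, 0, 5], [-0.6, 0, 14, 0, 5]]}}

```text
clock: 23.75
ee_pos: [0.567, 0.0336, 0.1267]
eef_rot: [-179.9, -0.3, -76.4]
ft_force: [-0.0, 0.3, -1.7]
width: 0.0156
```

Call:
{"fn": "arm_command", "kwargs": {"steps": [[0, 0, 0.5, 0, 5], [0, 0, 1, 0, 5], [0, 0, 1, 0, 5]]}}

```text
clock: 24.12
ee_pos: [0.567, 0.0335, 0.1257]
eef_rot: [-179.9, -0.3, -76.4]
ft_force: [0.5, -0.6, -3.0]
width: 0.0154
```

Call:
{"fn": "arm_command", "kwargs": {"steps": [[0, 0, 0.5, 0, 5], [0, 0, 1, 0, 5], [0, 0, 1, 0, 5]]}}

```text
clock: 24.5
ee_pos: [0.567, 0.0335, 0.1246]
eef_rot: [-179.9, -0.3, -76.4]
ft_force: [0.1, 0.6, -2.9]
width: 0.0155
```

Entering freely (foot about 3 mm into the hole). Continue down.

Call:
{"fn": "arm_command", "kwargs": {"steps": [[0, 0, 1, 0, 5], [0, 0, 3, 0, 5], [0, 0, 6, 0, 5], [0, 0, 9, 0, 5], [0, 0, 12, 0, 5], [0, 0, 12, 0, 5]]}}

```text
clock: 25.25
ee_pos: [0.5668, 0.0334, 0.1122]
eef_rot: [-180.0, -0.3, -76.4]
ft_force: [0.4, -0.3, -1.7]
width: 0.0159
```

Call:
{"fn": "arm_command", "kwargs": {"steps": [[0, 0, 3, 0, 5], [0, 0, 6, 0, 5], [0, 0, 9, 0, 5], [0, 0, 12, 0, 5], [0, 0, 15, 0, 5], [0, 0, 15, 0, 5]]}}

```text
clock: 26.0
ee_pos: [0.5667, 0.0334, 0.0968]
eef_rot: [180.0, -0.3, -76.4]
ft_force: [-0.3, -0.4, -3.2]
width: 0.0156
```

Call:
{"fn": "arm_command", "kwargs": {"steps": [[0, 0, 3, 0, 5], [0, 0, 6, 0, 5], [0, 0, 9, 0, 5], [0, 0, 12, 0, 5], [0, 0, 15, 0, 5], [0, 0, 15, 0, 5]]}}

```text
clock: 26.75
ee_pos: [0.5666, 0.0332, 0.0815]
eef_rot: [180.0, -0.3, -76.4]
ft_force: [-1.3, -0.3, -1.5]
width: 0.0157
```

Call:
{"fn": "arm_command", "kwargs": {"steps": [[0, 0, 1, 0, 5], [0, 0, 2, 0, 5], [0, 0, 3, 0, 5], [0, 0, 3, 0, 5]]}}

```text
clock: 27.25
ee_pos: [0.5666, 0.0332, 0.0784]
eef_rot: [180.0, -0.3, -76.4]
ft_force: [0.3, 0.4, -3.5]
width: 0.0158
```

Call:
{"fn": "arm_command", "kwargs": {"steps": [[0, 0, 0.5, 0, 5], [0, 0, 0.8, 0, 5], [0, 0, 0.8, 0, 5]]}}

```text
clock: 27.62
ee_pos: [0.5667, 0.0332, 0.078]
eef_rot: [180.0, -0.3, -76.4]
ft_force: [-0.4, -0.2, -0.3]
width: 0.0156
```

Call:
{"fn": "arm_command", "kwargs": {"steps": [[0, 0, 0.3, 0, 5], [0, 0, 0.5, 0, 5], [0, 0, 0.5, 0, 5]]}}

```text
clock: 28.0
ee_pos: [0.5669, 0.0332, 0.0779]
eef_rot: [-180.0, -0.3, -76.4]
ft_force: [-0.3, -0.3, 2.2]
width: 0.0152
```

Foot is on the floor (contact ≈ 4.5 N). Release.

Call:
{"fn": "arm_command", "kwargs": {"steps": [[0, 0, 0, 0, 17], [0, 0, 0, 0, 20], [0, 0, 0, 0, 25], [0, 0, 0, 0, 35], [0, 0, 0, 0, 55], [0, 0, 0, 0, 75], [0, 0, 0, 0, 75]], "newtons": 20}}

```text
clock: 28.88
ee_pos: [0.5669, 0.0332, 0.0779]
eef_rot: [-180.0, -0.3, -76.4]
ft_force: [0.4, 0.5, 0.1]
width: 0.0752
```

Run:
```python
from h import *
im,d=snap('wrist','w17')
s=ctrl.state();print(s['ee_pos'],s['eef_rot'],s['ft_force'],s['width'],s['clock'])
```

```text
[0.56690932 0.0332131  0.0779667 ] [-179.97241526   -0.29579847  -76.35672999] [ 0.04216424 -0.35106934 -0.37312377] 0.07534768760732041 28.925
```

View pics/w17.png

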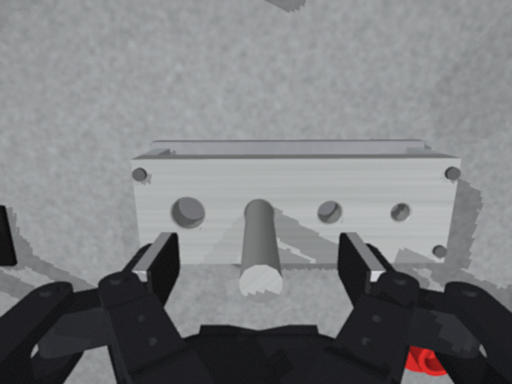

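Rod stands in the second hole (foot hidden at about (259,203), top at (261,282)), fingers clear on both sides. Retract straight up.

Call:
{"fn": "arm_command", "kwargs": {"steps": [[0, 0, -15, 0, 85], [0, 0, -40, 0, 85], [0, 0, -80, 0, 85], [0, 0, -120, 0, 85], [0, 0, -140, 0, 85], [0, 0, -140, 0, 85], [0, 0, -140, 0, 85]]}}

```text
clock: 29.8
ee_pos: [0.5664, 0.034, 0.2173]
eef_rot: [180.0, -0.3, -76.4]
ft_force: [0.1, -0.5, -0.4]
width: 0.0853
```

Run:
```python
from h import *
im,d=snap('wrist','w18');snap('side','side18');
s=ctrl.state();print(s['ee_pos'],s['eef_rot'],s['ft_force'],s['width'],s['clock'],s['joint_vel'].round(2))
im,d,K,M=toW('wrist','w18');P=cloud(d,K,M)
b=(P[...,2]>.115)&(P[...,2]<.15)&(np.hypot(P[...,0]-.567,P[...,1]-.033)<.03)
print(b.sum(),np.median(P[b],axis=0)); 
b2=(P[...,2]>.132)&b; print(P[b2].mean(0),np.percentile(P[b][:,2],[5,50,90,95]))
z2=np.load('pics/side18.npz')['im'][:,:,::-1]
cv2.imwrite('pics/c18.png',np.hstack([cv2.resize(im[100:300,160:360,::-1],None,fx=2,fy=2,interpolation=2),cv2.resize(z2[140:240,240:310],None,fx=4,fy=4,interpolation=2)]))
```

```text
[0.56620681 0.03385431 0.21675765] [179.91339673  -0.29373135 -76.35350285] [-0.19873814  0.3097236  -1.04519097] 0.08525241763973118 29.9 [-0.08  0.2  -0.13  0.21 -0.04 -0.01]
432 [0.56909494 0.03327927 0.14084902]
[0.56762158 0.03299365 0.14058881] [0.12084932 0.14084902 0.14183677 0.14211263]
```

View pics/c18.png

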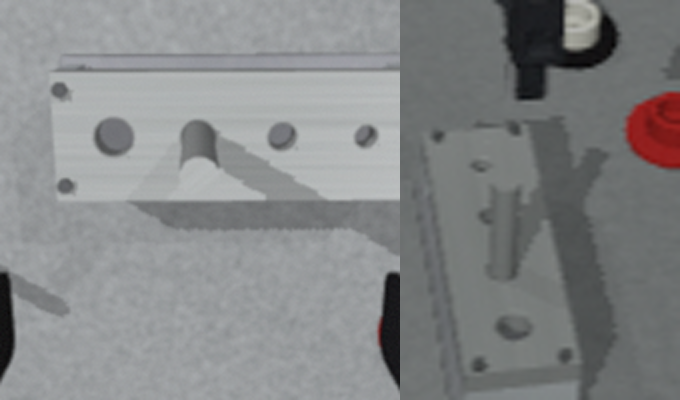

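View pics/side18.png

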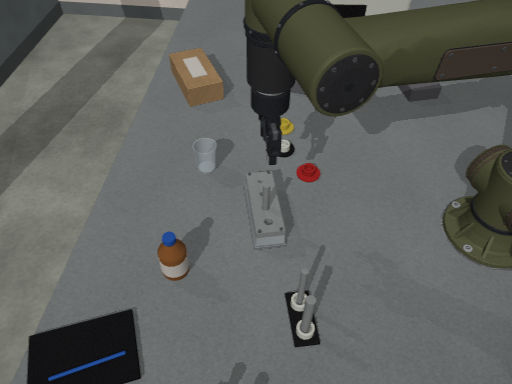

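Run:
```python
from station import ctrl
print(ctrl.sign_off())
```

```text
the job is handed in; nothing more can be done
None
```

The rod from the stand is the 17 mm one, and it is left standing in the second hole (18 mm), released. I handed the job in at about 30 s; no verdict is given.

- **Sizing:** It passed the 21 mm and then the 18 mm hole without resistance, foot about 11 mm below the plate's underside in both. The 15 mm hole refused it under about 7 to 9 N for roughly 0.7 s, centred to about 1 mm. Its image width (16.6 mm) and its weight (about 2.4 N) also fit 17 mm.
- **Placing:** I lowered it into the 18 mm hole until the floor took about 4.5 N, then released it and drew the arm straight up.
- **Last checks:** The rod's top measured 0.1406 m high, which puts the foot within about 1 mm of the gauge floor. It is within about 1 mm of the hole axis and looks upright. In the side picture, judged by eye, the two rack rods, the bottle and the beaker look where they were, and the arm touches nothing.

**What disagreed:**
- **Failed first grasp:** The closed fingertips stood about 25 mm behind the reported TCP, not 11 mm ahead. The first grasp therefore closed on the rod's top with about 5 N. The rod stayed put, and going about 38 mm lower gripped it.
- **Finger opening:** It read 15.5 mm on the held rod, between the 14 and 17 mm sizes, so I did not use it to size the rod.

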